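# Test the bedside power unit's safety switch

## Task

Test the safety switch on the bedside power unit: push its round test button in until the wide lever drops by itself, without touching the lever, then lift the wide lever fully back up until it snaps home. Then shut the clear flap all the way. Leave the two narrow breaker levers up, and do not disturb the drinking glass or the pen on the notepad.

Things in the scene. Friction and masses are not known exactly. Their poses are not given: they have to be found in the camera images.
- panel: sloping face (120 x 190 mm) of the fixed black wedge-shaped power unit, 50 to 96 mm high. Origin: middle of the face, 75 mm above the table. z: outward normal, 20 degrees from vertical; x: up the slope, towards the flap's hinge; y: across. White module fronts flush at z 0. From +y to -y: round test button, wide lever, two narrow levers
- button_top (a point): centre of the top of the test button: black, round, 18 mm across, 10 mm proud of the face, at panel x -10, y 52 mm; moves with it
- test_button (a joint): travel of the test button into the face, 0 out to 0.007 m fully in (springs back out); the lever trips at about 5 mm; takes up to about 5 N
- rcd_lever_tip (a point): end of the wide black lever, 22 mm wide (y), 9 mm thick, 28 mm from its pivot, which is at panel x 0, y 12, z -3 mm; moves with the lever
- rcd_lever (a joint): angle of the wide lever about the panel's y: 0 is up (on, leaning 0.5 rad up the slope from the face normal), 1.1 rad is dropped (leaning 0.6 rad down the slope). Over-centre: it springs up when lifted above 0.35, falls back otherwise; a few N at the end
- breaker_a (a joint): angle of the narrow lever (8 mm wide, same length, pivot at panel x 0, y -35.5, z -3 mm) nearer the wide one: 0 up, 1.1 dropped; starts up
- breaker_b (a joint): angle of the other narrow lever (pivot at panel x 0, y -54.5, z -3 mm), as breaker_a
- flap (a joint): angle of the clear flap: 0 shut over the levers, 1.57 along the face normal, 1.92 upright in the world, up to 2.6 open; friction holds it where it is left
- flap_hinge (a point): middle of the flap's hinge axis, which runs along the panel's y at the upper edge of the face (panel x 54, z 1 mm)
- flap_edge (a point): middle of the flap's free outer edge, outer side. The flap is a shallow clear tray with grey outlines, 100 mm from hinge axis to free edge, 170 mm wide; when shut its outer face lies 34 mm above the hinge axis (walls 3 mm), with rims reaching down to the face
- clock: bystander, fixed: black clock telephone, 150 x 190 mm (x, y), 94 mm high with its handset; origin under its centre
- notepad: bystander, fixed: white notepad 75 x 130 x 8 mm (x, y, z), origin under its centre
- pen: bystander, loose: pen 135 mm long (x) and 10 mm thick lying on the notepad, origin under its centre
- glass: bystander, loose: drinking glass, rim radius 34 mm, 100 mm high, origin under its centre

How it is judged:
On the way, in this order (a step that is already met when the one before it is completed fails the run):
1. the test button is being pushed in while the wide lever is still up and not touched by the fingers (value of joint test_button above 0.0015 m and value of joint rcd_lever below 0.5 rad and contact force between the fingers and rcd_lever below 0.2 N).
2. the wide lever has dropped, not touched by the fingers (value of joint rcd_lever above 0.95 rad and contact force between the fingers and rcd_lever below 0.2 N), for 0.05 s.
3. the wide lever is fully up again with the button out and the flap still open (value of joint rcd_lever below 0.1 rad and value of joint test_button below 0.0015 m and value of joint flap above 0.3 rad), for 0.1 s.
4. the flap is shut (value of joint flap below 0.08 rad), for 0.1 s.
At the end, for the whole second after the job is handed in: The wide lever is up (within 0.1 rad of home), the test button is out (within 1.5 mm), the flap is shut (within 0.08 rad) and both narrow levers are up (within 0.2 rad) (value of joint rcd_lever below 0.1 rad and value of joint test_button below 0.0015 m and value of joint flap below 0.08 rad and value of joint each of breaker_a, breaker_b below 0.2 rad); the robot touches nothing.
It fails at once if a narrow breaker lever is thrown (more than 0.4 rad) (value of joint any of breaker_a, breaker_b above 0.4 rad).
It fails at once if the glass is moved more than 20 mm or tipped more than 0.3 rad (distance of glass from where it was at the start of the episode above 0.02 m or angle between glass's own z axis and vertical above 0.3 rad).
It fails at once if the pen is moved more than 20 mm (distance of pen from where it was at the start of the episode above 0.02 m).
It also fails if it takes over 54 s, if anything falls off the work surface, if the arm or the gripper's body presses on something with over 40 N, if the wrist force passes 120 N, or if a joint passes its speed limit or range.

## Robot

A 7-joint arm with a two-finger parallel gripper is mounted at the origin on the work surface. World frame = base frame: x ahead of the robot, y to its left, z up, the work surface at z = 0. Lengths are in m, angles in rad, forces in N, time in s.
With the tool pointing down it reaches from about 0.4 to 0.85 m from the base axis. Payload 10.4 kg.
Tool frame: the origin (TCP) lies on the centre line of the jaws, within the pads' length; the fingertips stand r.tip_extent ahead of it and the grasp point (between the pads) lies 3 mm ahead of it (r.tip_extent is the distance from the TCP to the fingertips, in m); z points along the fingers, y is the direction in which the jaws open and shut (so a half turn about z gives the same grasp; the last joint's range is limited). The gripper opens to 87 mm and grips with 3 to 60 N. Pads are 19 mm wide; open, the fingers measure 117 mm over their backs; the gripper's body (75 mm by 190 mm) begins 51 mm behind the grasp point.
Start: joints at [1.096, 0.332, -0.065, 1.46, 0.022, 1.35, -0.088], TCP at [0.273, -0.562, 0.245] pointing down, gripper open.
Joint ranges: [-2.6, 2.6], [-0.5, 2.12], [-1.47, 1.34], [0.16, 2.42], [-1.27, 4.41], [0.06, 2.06], [-2.6, 2.6]. Speed limits (rad/s): [2.22, 2.22, 2.79, 2.79, 3.14, 3.14, 3.14].

## Interface

Orientations are given as a unit quaternion [x, y, z, w].
In Python, from bench import r gives the robot as it stands. The module is installed in compiled form; this text tells all that it offers.
- The arm moves only by the shell command python3 -m jog 'ROWS' [FORCE]. ROWS is JSON, a list of rows, each a list of 5 numbers: the shift along the tool's x, y, z in cm, then the turn about the tool's z in rad, then the closure, from 0 (fully open) to 1 (shut). A call has exactly 10 rows; each row shifts and turns the pose as measured when the row begins, along the tool's axes as they then stand; what a row does not reach is not made up. A row lasts 1/10 s, in which the tool goes at most 50 mm and 8.59 degrees, less where a joint would pass 70% of its speed; a pose out of reach is approached as far as the arm can. A call with a gripper value outside its range is refused whole. The fingers move at their own pace and stop on an object; FORCE is the grip in N (left out, the last holds). Time passes only in rows, so rows that do not move let the fingers close, or fill a call up. It gives the time, the measured TCP pose, the force and the opening at its end, in the units of the state.
- r.read_state(): the state, without advancing time (a new reading comes with each control period).
- r.camera(name): name is "side" or "top" or "wrist"; returns a dict with "pixels" (480x640x3 uint8, red, green, blue), "fx", "fy", "cx", "cy" (pixels), "camera_from_world" (4x4, takes a point from world to camera coordinates). Camera axes: x right, y up, looking along -z (the intrinsics and any distortion apply to the point x, -y, -z); pixel columns grow to the right and rows downward; lengths in m; the calibration is good to about 2 mm. A picture is of the moment at which its call begins. There is no depth.
- r.close_job(): hands the job in, once; it reports no verdict.
The state is a dict: "time": time; "joint_positions": joint angles; "joint_vel": joint speeds; "joint_torque": joint torques, N m; "ee_pos": TCP position; "eef_rot": TCP orientation; "ft_force": force on the tool from outside, world axes, zero at the start; "torque": the same for the moment, N m; "width": finger opening in m.
Only numpy, scipy, OpenCV 4.12 (cv2) and the standard library are available. Lean on these libraries where they do the work, as an engineer would, in place of code of your own. Each camera call takes 0.05 s, during which the arm holds its last target. There are 200 camera calls.

## Working session

There is one attempt and no reset: what is moved stays moved. The work goes in short steps, Python scripts to look and compute and a shell command to move; the robot and the scene stay as the last step left them, time stands still between calls to the robot, and variables do not carry over. Pictures are saved under pics/ and viewed, about 8 in all and at most 12, crops included, and the job is handed in when it is done.

```bash
mkdir -p pics
cat > h.py <<'E'
import numpy as np, cv2
from bench import r
from scipy.spatial.transform import Rotation as R
def snap(name,fn,crop=None,scale=1):
    c=r.camera(name); im=cv2.cvtColor(c['pixels'],cv2.COLOR_RGB2BGR)
    np.savez('pics/'+fn+'.npz',**{k:v for k,v in c.items()})
    if crop: x0,y0,x1,y1=crop; im=im[y0:y1,x0:x1]
    if scale!=1: im=cv2.resize(im,None,fx=scale,fy=scale,interpolation=cv2.INTER_CUBIC)
    cv2.imwrite('pics/'+fn+'.png',im); return c
def proj(c,p):
    T=np.array(c['camera_from_world']); q=T[:3,:3]@np.array(p)+T[:3,3]
    return np.array([c['cx']+c['fx']*q[0]/-q[2], c['cy']+c['fy']*(-q[1])/-q[2]])
def ray(c,uv):
    T=np.array(c['camera_from_world']); d=np.array([(uv[0]-c['cx'])/c['fx'],-(uv[1]-c['cy'])/c['fy'],-1.])
    return -T[:3,:3].T@T[:3,3], T[:3,:3].T@d
def atz(c,uv,z):
    o,d=ray(c,uv); return o+d*(z-o[2])/d[2]
E
python3 - <<'E'
from h import *
for n in('top','side'):
    c=snap(n,n+'0'); print(n,[c[k] for k in c if k not in('pixels','camera_from_world')],list(c)); print(np.round(ray(c,(320,240)),3))
s=r.read_state(); print(s,r.tip_extent)
E
```

```text
top [457.95559530072563, 457.95559530072563, 323.6226351154627, 232.75101522357176] ['pixels', 'fx', 'fy', 'cx', 'cy', 'camera_from_world']
[[ 0.528 -0.     0.856]
 [ 0.022 -0.009 -1.   ]]
side [491.87381900697955, 491.87381900697955, 315.1561179496724, 241.4115320739634] ['pixels', 'fx', 'fy', 'cx', 'cy', 'camera_from_world']
[[ 0.332  0.762  0.65 ]
 [ 0.226 -0.789 -0.572]]
{'time': 0.1, 'joint_positions': array([ 1.09640434,  0.33279576, -0.06467639,  1.46085556,  0.0216042 ,
        1.34990313, -0.08851598]), 'joint_vel': array([-3.40429301e-04, -8.16738022e-04, -1.58693274e-03, -2.45687972e-03,
        2.38743319e-03, -2.58045686e-05, -6.42368423e-04]), 'joint_torque': array([ 8.38431733e-04, -6.24547935e+01,  2.40771828e-02, -3.90714347e+01,
       -6.15853909e-02,  3.66212544e-02,  5.49969900e-05]), 'ee_pos': array([ 0.27270626, -0.56201217,  0.24384234]), 'eef_rot': array([ 9.74595656e-01,  2.23970772e-01, -1.75464122e-04, -6.08423858e-04]), 'ft_force': array([-0.09854804, -0.7847763 ,  0.18322382]), 'torque': array([ 0.01870431, -0.03862354, -0.01231476]), 'width': 0.08689830343673625} 0.022
```

View pics/top0.png

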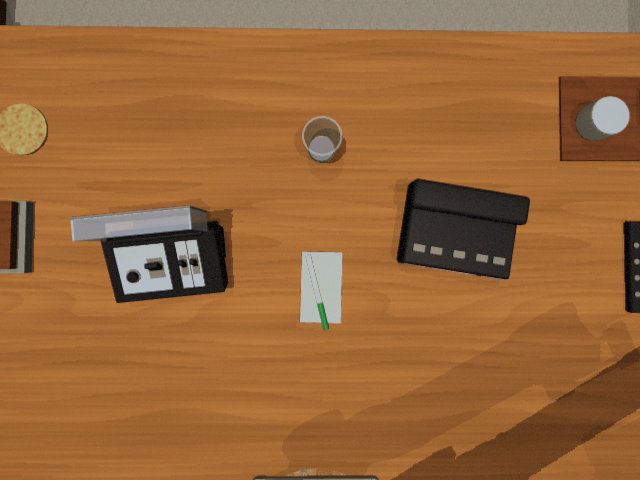

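View pics/side0.png

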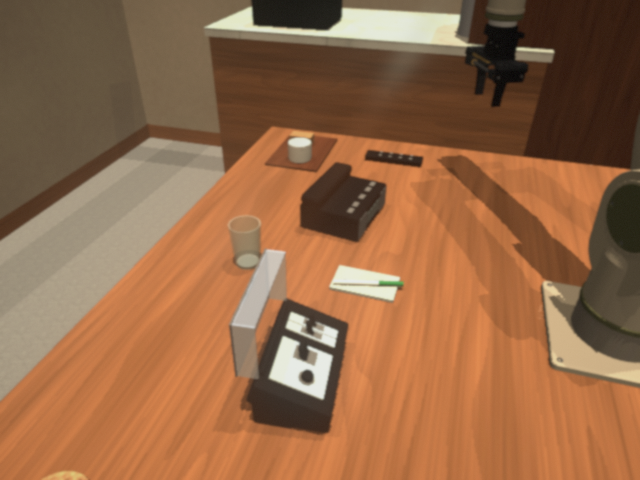

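Run:
```python
import cv2
a=cv2.imread('pics/top0.png')[195:310,60:240]; b=cv2.imread('pics/side0.png')[240:440,220:370]
cv2.imwrite('pics/topc.png',cv2.resize(a,None,fx=4,fy=4,interpolation=cv2.INTER_CUBIC))
cv2.imwrite('pics/sidec.png',cv2.resize(b,None,fx=3,fy=3,interpolation=cv2.INTER_CUBIC))
```

```text
(no output)
```

View pics/topc.png

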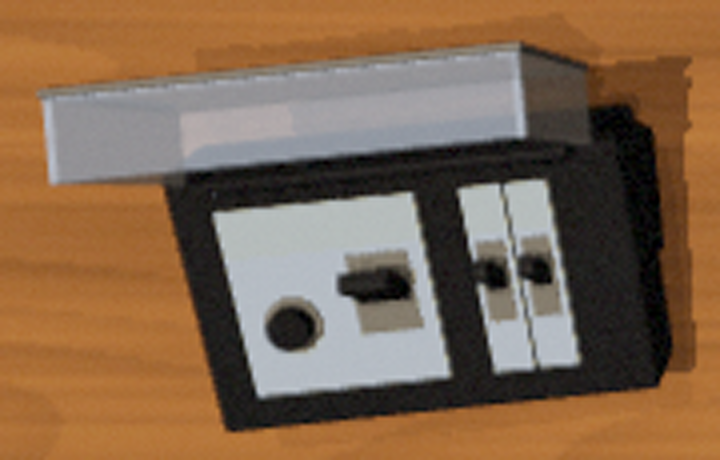

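View pics/sidec.png

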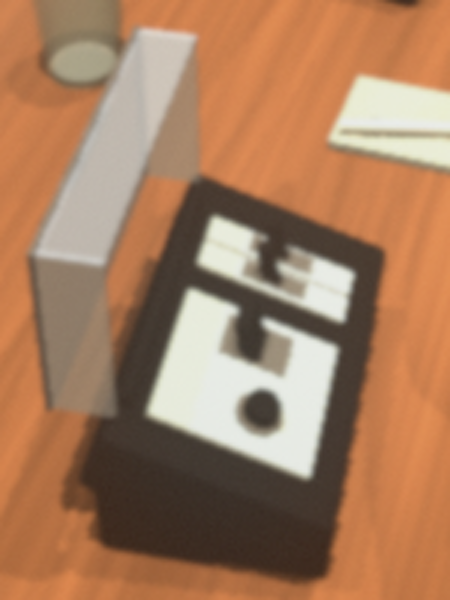

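```bash
cat >> h.py <<'E'
def Rp(yaw): return R.from_euler('z',yaw).as_matrix()@R.from_euler('y',-np.radians(20)).as_matrix()
def P(q,p): return np.array(q[:3])+Rp(q[3])@np.array(p)
def flapp(th,y=0,a=.1,h=.034):  # a along from hinge, h outer height
    c,s=np.cos(th),np.sin(th); return np.array([.054-a*c+h*s, y, .001+a*s+h*c])
E
python3 - <<'E'
from h import *
from scipy.optimize import least_squares
t=dict(np.load('pics/top0.npz'));s=dict(np.load('pics/side0.npz'))
T=lambda u,v:(60+u/4-.4,195+v/4-.4); S=lambda u,v:(220+u/3-.3,240+v/3-.3)
obs=[(t,T(230,430),(-.06,.095,0)),(t,T(658,385),(-.06,-.095,0)),(t,T(291,328),(-.01,.052,.01)),
(s,S(205,178),(.06,-.095,0)),(s,S(383,250),(-.06,-.095,0)),(s,S(330,520),(-.06,.095,0)),(s,S(264,405),(-.01,.052,.01))]
f=lambda q:np.concatenate([proj(c,P(q,p))-uv for c,uv,p in obs])
q=least_squares(f,[.48,.35,.075,0.1],loss='soft_l1').x
print(q.round(4)); print(f(q).reshape(-1,2).round(1))
fo=[(t,T(40,92),.085),(t,T(520,42),-.085),(s,S(33,255),.085),(s,S(137,30),-.085)]
g=lambda a:np.concatenate([proj(c,P(q,flapp(a[0],y)))-uv for c,uv,y in fo])
a=least_squares(g,[1.9]);print(a.x,g(a.x).reshape(-1,2).round(1))
print('edge',P(q,flapp(a.x[0])).round(3),[P(q,flapp(a.x[0],y)).round(3) for y in(.085,-.085)])
lt=lambda y,th:P(q,(.028*np.sin(.5-th),y,-.003+.028*np.cos(.5-th)))
for y in(.012,-.0355,-.0545): print('lever',lt(y,0).round(4),proj(t,lt(y,0)).round(1),lt(y,1.1).round(4))
print('btn',P(q,(-.01,.052,.01)).round(4),'norm',Rp(q[3])[:,2],'x',Rp(q[3])[:,0])
print('ray intersect btn check z'); 
A=[];b=[]
for c,uv in((t,T(291,328)),(s,S(264,405))):
    o,d=ray(c,uv);d/=np.linalg.norm(d);M=np.eye(3)-np.outer(d,d);A.append(M);b.append(M@o)
print(np.linalg.lstsq(np.vstack(A),np.concatenate(b),rcond=None)[0].round(4))
print('glass',atz(t,(322,133),.1).round(3),'tool z',R.from_quat(r.read_state()['eef_rot']).as_matrix().round(3))
E
```

```text
[0.5004 0.2578 0.0684 0.1053]
[[-0.6  0.9]
 [ 1.4  0.9]
 [ 0.7 -0.3]
 [-4.6 -2.7]
 [ 0.5 -0.5]
 [ 0.3  3. ]
 [-1.9  0.5]]
[1.88747294] [[ 3.4  0.7]
 [ 1.1  1.6]
 [-1.1  1.5]
 [-0.7  1.2]]
edge [0.581 0.266 0.189] [array([0.572, 0.351, 0.189]), array([0.59 , 0.182, 0.189])]
lever [0.5043 0.2703 0.0933] [151.9 263.6] [0.4775 0.2675 0.0819]
lever [0.5093 0.2231 0.0933] [180.7 260.7] [0.4825 0.2202 0.0819]
lever [0.5113 0.2042 0.0933] [192.2 259.5] [0.4845 0.2013 0.0819]
btn [0.4822 0.3082 0.0744] norm [-0.34012664 -0.03593953  0.93969262] x [0.93449025 0.09874306 0.34202014]
ray intersect btn check z
[0.4806 0.3083 0.0763]
glass [ 0.723 -0.01   0.1  ] tool z [[ 0.9    0.437 -0.001]
 [ 0.437 -0.9    0.001]
 [-0.    -0.001 -1.   ]]
```

```bash
python3 -m jog '[[3.5,-3,0,0,1],[3.5,-3,0,0,1],[3.5,-3,0,0,1],[3.5,-3,0,0,1],[3.5,-3,0,0,1],[3.5,-3,0,0,1],[3.5,-3,0,0,1],[3.5,-3,0,0,1],[3.5,-3,0,0,1],[3.5,-3,0,0,1]]' 10
```

```text
time: 1.1
ee_pos: [0.4581, -0.1291, 0.2395]
eef_rot: [0.976, 0.218, -0.003, -0.002]
ft_force: [0.9, 0.2, 0.8]
width: 0.0148
```

```bash
python3 -m jog '[[1.75,-4.3,-0.2,0,1],[1.75,-4.3,-0.2,0,1],[1.75,-4.3,-0.2,0,1],[1.75,-4.3,-0.2,0,1],[1.75,-4.3,-0.2,0,1],[1.75,-4.3,-0.2,0,1],[1.75,-4.3,-0.2,0,1],[1.75,-4.3,-0.2,0,1],[1.75,-4.3,-0.2,0,1],[0,0,0,0.12,1]]'; python3 -m jog '[[0,0,0,0.12,1],[0,0,0,0.1,1],[0,0,0,0,1],[0,0,0,0,1],[0,0,0,0,1],[0,0,0,0,1],[0,0,0,0,1],[0,0,0,0,1],[0,0,0,0,1],[0,0,0,0,1]]'; python3 -c "
from h import *
c=snap('wrist','w1'); print(ray(c,(320,240)))"
```

```text
time: 2.1
ee_pos: [0.4302, 0.3105, 0.2579]
eef_rot: [0.987, 0.162, -0.004, -0.003]
ft_force: [-0.1, -0.6, -0.7]
width: 0.0005
time: 3.1
ee_pos: [0.4289, 0.3117, 0.2562]
eef_rot: [0.999, 0.053, -0.006, -0.002]
ft_force: [-0.2, -0.3, -0.9]
width: 0.0004
(array([0.51060159, 0.31903232, 0.39612951]), array([-0.28551394, -0.03029544, -0.95799865]))
```

View pics/w1.png

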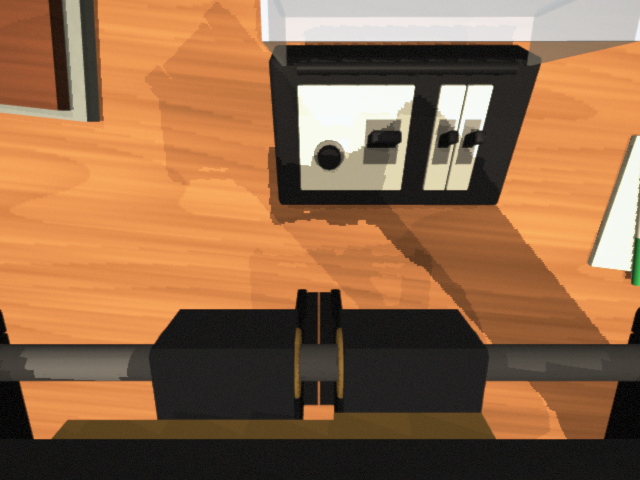

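Run:
```python
from h import *
from scipy.optimize import least_squares
t=dict(np.load('pics/top0.npz'));s=dict(np.load('pics/side0.npz'));w=dict(np.load('pics/w1.npz'))
T=lambda u,v:(60+u/4-.4,195+v/4-.4); S=lambda u,v:(220+u/3-.3,240+v/3-.3)
obs=[(t,T(230,430),(-.06,.095,0)),(t,T(658,385),(-.06,-.095,0)),(t,T(291,328),(-.01,.052,.01)),
(s,S(383,250),(-.06,-.095,0)),(s,S(264,405),(-.01,.052,.01)),
(w,(282,204),(-.06,.095,0)),(w,(497,204),(-.06,-.095,0)),(w,(329,155),(-.01,.052,.01))]
for fix in(0,1):
    f=lambda q:np.concatenate([proj(c,P(q,p))-uv for c,uv,p in obs]+[[fix*1e4*(q[2]-.075)]])
    q=least_squares(f,[.48,.35,.075,0.1]).x
    print(q.round(4)); print(f(q)[:-1].reshape(-1,2).round(1).tolist())
np.save('q.npy',q)
lt=lambda y,th:P(q,(.028*np.sin(.5-th),y,-.003+.028*np.cos(.5-th)))
for y in(.012,-.0355,-.0545): print('lever',proj(w,lt(y,0)).round(1),proj(t,lt(y,0)).round(1),lt(y,1.1).round(4))
b=P(q,(-.01,.052,.01));print('btn',b.round(4))
A=[];B=[]
for c,uv in((t,T(291,328)),(w,(329,155)),(s,S(264,405))):
    o,d=ray(c,uv);d/=np.linalg.norm(d);M=np.eye(3)-np.outer(d,d);A.append(M);B.append(M@o)
print(np.linalg.lstsq(np.vstack(A),np.concatenate(B),rcond=None)[0].round(4))
st=r.read_state();Rm=R.from_quat(st['eef_rot']).as_matrix();print(Rm.round(3),st['ee_pos'])
tip=st['ee_pos']+Rm[:,2]*r.tip_extent;print('tip px',proj(w,tip))
```

```text
[0.5015 0.258  0.0675 0.1086]
[[-0.3, 0.3], [1.5, -0.0], [0.9, -0.9], [-0.4, -0.3], [-2.6, 0.8], [-1.9, 0.4], [0.1, -0.0], [1.1, 1.3]]
[0.5022 0.2587 0.0749 0.1075]
[[-2.6, 0.4], [0.3, 0.1], [-1.3, -1.0], [-0.6, -3.2], [-3.2, -2.3], [-3.6, 1.2], [3.1, 1.0], [0.5, 1.2]]
lever [387.  132.4] [150.  262.7] [0.4793 0.2683 0.0884]
lever [454.4 132.3] [179.  259.7] [0.4844 0.221  0.0884]
lever [481.4 132.2] [190.6 258.5] [0.4864 0.2021 0.0884]
btn [0.4839 0.309  0.0809]
[0.4818 0.3086 0.0757]
[[ 0.994  0.106 -0.011]
 [ 0.106 -0.994  0.003]
 [-0.011 -0.005 -1.   ]] [0.42886734 0.31169967 0.25623256]
tip px [316.66642195 313.06767804]
```

```bash
python3 -m jog '[[2.3,0.35,0,0,1],[2.3,0.3,0,0,1],[0,0,3.5,0,1],[0,0,3.5,0,1],[0,0,3.5,0,1],[0,0,2,0,1],[0,0,1,0,1],[0,0,0,0,1],[0,0,0,0,1],[0,0,0,0,1]]'; python3 -c "
from h import *
print(R.from_quat(r.read_state()['eef_rot']).as_matrix().round(3))"
```

```text
time: 4.15
ee_pos: [0.4777, 0.3118, 0.1191]
eef_rot: [0.999, 0.053, -0.003, -0.003]
ft_force: [0.2, 0.2, -0.6]
width: 0.0004
[[ 0.994  0.105 -0.007]
 [ 0.105 -0.994  0.006]
 [-0.006 -0.007 -1.   ]]
```

```bash
python3 -m jog '[[-0.2,0,0.2,0,1],[0,0,0.2,0,1],[0,0,0.2,0,1],[0,0,0.2,0,1],[0,0,0.2,0,1],[0,0,0.2,0,1],[0,0,0.2,0,1],[0,0,0.2,0,1],[0,0,0.2,0,1],[0,0,0,0,1]]'
```

```text
time: 5.15
ee_pos: [0.4775, 0.3128, 0.103]
eef_rot: [0.999, 0.053, -0.0, -0.004]
ft_force: [-1.2, 0.2, 1.2]
width: 0.0003
```

```bash
python3 -m jog '[[-0.1,0,0.1,0,1],[0,0,0.1,0,1],[0,0,0.1,0,1],[0,0,0.1,0,1],[0,0,0.1,0,1],[0,0,0,0,1],[0,0,0,0,1],[0,0,0,0,1],[0,0,0,0,1],[0,0,0,0,1]]'
```

```text
time: 6.15
ee_pos: [0.4775, 0.313, 0.0986]
eef_rot: [0.999, 0.052, 0.001, -0.005]
ft_force: [1.3, -0.4, 3.2]
width: 0.0007
```

```bash
python3 -m jog '[[0,0,0.1,0,1],[0,0,0.1,0,1],[0,0,0.1,0,1],[0,0,0,0,1],[0,0,0,0,1],[0,0,0,0,1],[0,0,0,0,1],[0,0,0,0,1],[0,0,0,0,1],[0,0,0,0,1]]'; python3 -c "
from h import *
snap('wrist','w2',(220,30,560,240),2.3)"
```

```text
time: 7.15
ee_pos: [0.4776, 0.3131, 0.0983]
eef_rot: [0.999, 0.052, 0.002, -0.004]
ft_force: [1.0, -0.9, 3.9]
width: 0.0004
```

View pics/w2.png

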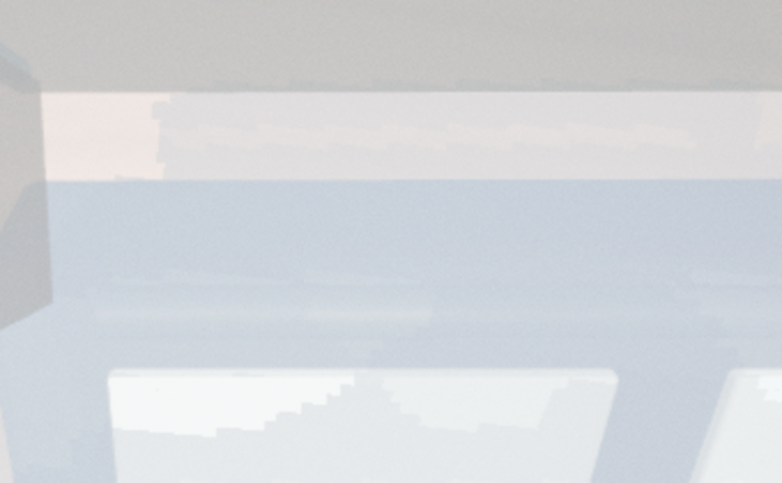

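```bash
python3 -m jog '[[0,0,0.3,0,1],[0,0,0.3,0,1],[0,0,0.3,0,1],[0,0,0.3,0,1],[0,0,0.3,0,1],[0,0,0.3,0,1],[0,0,0.3,0,1],[0,0,0.3,0,1],[0,0,0.3,0,1],[0,0,0,0,1]]'; python3 -c "
from h import *
c=snap('top','t2',(60,150,260,310),4)"
```

```text
time: 8.2
ee_pos: [0.4777, 0.3135, 0.0978]
eef_rot: [0.999, 0.052, 0.006, 0.004]
ft_force: [-4.3, -4.6, 8.3]
width: 0.0007
```

View pics/t2.png

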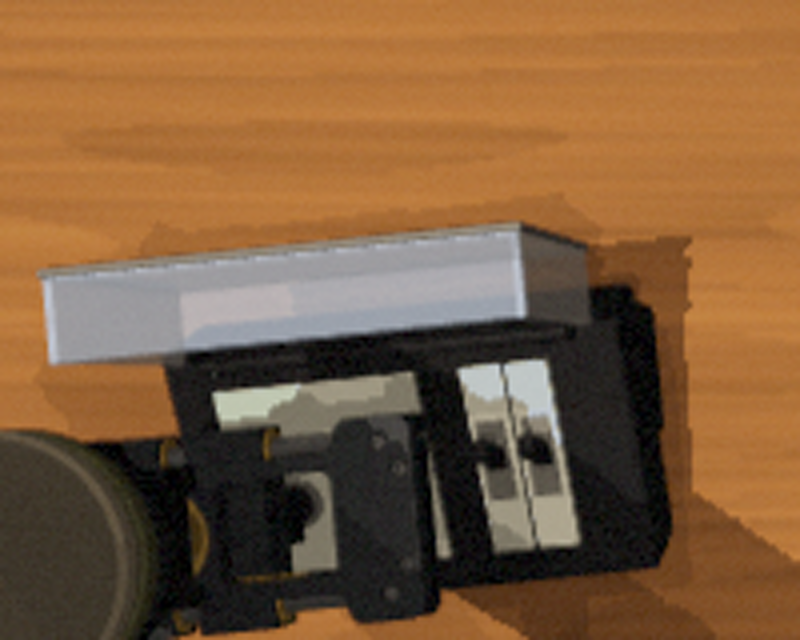

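Run:
```python
from h import *
t=dict(np.load('pics/t2.npz'));q=np.load('q.npy');st=r.read_state();Rm=R.from_quat(st['eef_rot']).as_matrix()
cr=lambda uv:((np.array(uv)-[60,150])*4+1.6).round()
print(Rm.round(3),st['torque'],st['ft_force'])
for dx in(-.0095,.0095):
  for dy in(-.015,.015):
    p=st['ee_pos']+Rm@np.array([dx,dy,.022]); print(p.round(4),'px',cr(proj(t,p)),'panel mm',(Rp(q[3]).T@(p-q[:3])*1000).round(1))
print('button',cr(proj(t,P(q,(-.01,.052,.01)))), cr(proj(t,P(q,(-.01,.052,.003)))))
w=dict(np.load('pics/w2.npz'));print('wrist proj of button',proj(w,P(q,(-.01,.052,.01))),'cam',ray(w,(320,240))[0])
```

```text
[[ 0.995  0.103  0.013]
 [ 0.103 -0.995 -0.007]
 [ 0.012  0.009 -1.   ]] [-1.05811193  0.88824598 -0.01782171] [-4.18952622 -4.26084033 12.33006577]
[0.467  0.3274 0.0754] px [246. 543.] panel mm [-25.8  72.1   9.8]
[0.4701 0.2975 0.0756] px [318. 536.] panel mm [-25.8  42.1  10.1]
[0.4859 0.3293 0.0756] px [242. 498.] panel mm [-7.8 72.   3.5]
[0.489  0.2995 0.0758] px [314. 491.] panel mm [-7.9 42.   3.8]
button [286. 504.] [292. 497.]
wrist proj of button [327.98896987 305.78948006] cam [0.55738296 0.31970849 0.23938293]
```

```bash
python3 -c "
from h import *
c=snap('side','s2',(210,220,380,440),2.7)"
```

```text
(no output)
```

View pics/s2.png

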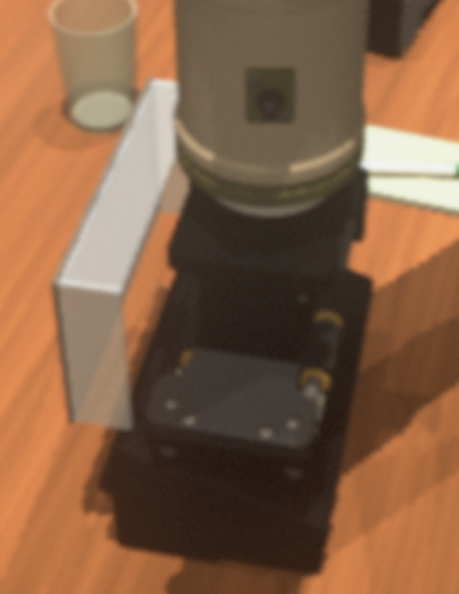

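```bash
python3 -m jog '[[0,0,-1,0,1],[0,0,-2,0,1],[0,0,-3,0,1],[0,0,-4,0,1],[0,0,-4,0,1],[-2.5,1.5,-1,0,1],[-2.5,2.2,0,0,1],[0,0,0,0,1],[0,0,0,0,1],[0,0,0,0,1]]'; python3 -c "
from h import *
snap('wrist','w3',(240,20,570,240),2.4)
print(R.from_quat(r.read_state()['eef_rot']).as_matrix().round(3))"
```

```text
time: 9.3
ee_pos: [0.4252, 0.2719, 0.2509]
eef_rot: [0.999, 0.053, 0.002, 0.005]
ft_force: [0.8, -0.9, -0.3]
width: 0.0004
[[ 0.994  0.107  0.005]
 [ 0.107 -0.994 -0.009]
 [ 0.004  0.009 -1.   ]]
```

View pics/w3.png

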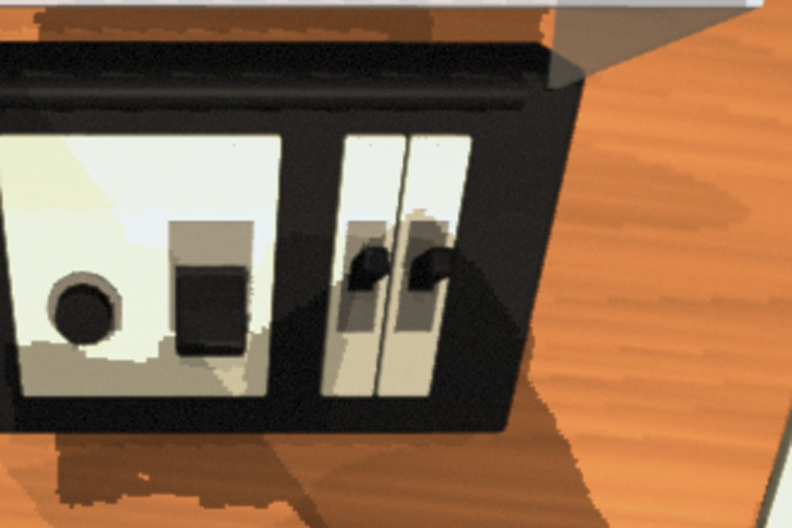

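Run:
```python
from h import *
w=dict(np.load('pics/w3.npz'));q=np.load('q.npy');st=r.read_state();Rm=R.from_quat(st['eef_rot']).as_matrix()
a=.6; tip=np.array([-.028*np.sin(a),.012,-.003+.028*np.cos(a)])
for n,p in(('btn',(-.01,.052,.01)),('low right',(-.06,-.095,0)),('lever tip',tip),('tip low corner',tip+[-.0045*np.cos(a),0,-.0045*np.sin(a)])): print(n,proj(w,P(q,p)).round(1))
# TCP goals: finger +x bottom edge at panel point
def goal(px,pz,py=.012):
    c=P(q,(px,py,pz)); return c-Rm@np.array([.0095,0,.022])
for n,px,pz in(('start',-.034,.008),('a',-.02,.008),('b',-.01,.009),('c',.003,.010)):
    g=goal(px,pz); d=Rm.T@(g-st['ee_pos'])*100; print(n,g.round(4),'delta tool cm',d.round(2))
```

```text
btn [274.4 149.5]
low right [453.  200.4]
lever tip [328.  162.5]
tip low corner [327.8 165.6]
start [0.4569 0.266  0.0928] delta tool cm [ 3.02  0.79 15.82]
a [0.47   0.2675 0.0976] delta tool cm [ 4.34  0.8  15.34]
b [0.479  0.2684 0.1019] delta tool cm [ 5.24  0.8  14.91]
c [0.4908 0.2697 0.1073] delta tool cm [ 6.43  0.81 14.38]
```

```bash
python3 -m jog '[[1.4,0.4,0,0,1],[1.4,0.4,0,0,1],[0,0,3.5,0,1],[0,0,3.5,0,1],[0,0,3.5,0,1],[0,0,2,0,1],[0,0,1,0,1],[0,0,0.5,0,1],[0,0,0,0,1],[0,0,0,0,1]]'; python3 -c "
from h import *
s=r.read_state();Rm=R.from_quat(s['eef_rot']).as_matrix();print(Rm[:,2].round(3), (Rm.T@(np.array([.4569,.266,.0928])-s['ee_pos'])*100).round(2))"
```

```text
time: 10.35
ee_pos: [0.4602, 0.2701, 0.1039]
eef_rot: [0.999, 0.054, -0.0, 0.002]
ft_force: [-0.9, 0.4, 0.2]
width: 0.0007
[-0.    -0.003 -1.   ] [-0.37  0.37  1.11]
```

```bash
python3 -m jog '[[-0.3,0.3,0,0,1],[-0.2,0,0.4,0,1],[0,0,0.4,0,1],[0,0,0.4,0,1],[0,0,0,0,1],[0,0,0,0,1],[0,0,0,0,1],[0,0,0,0,1],[0,0,0,0,1],[0,0,0,0,1]]'; python3 -c "
from h import *
s=r.read_state();Rm=R.from_quat(s['eef_rot']).as_matrix();print(Rm[:,2].round(3), (Rm.T@(np.array([.4569,.266,.0928])-s['ee_pos'])*100).round(2))"
```

```text
time: 11.35
ee_pos: [0.4568, 0.267, 0.0939]
eef_rot: [0.999, 0.054, 0.002, 0.001]
ft_force: [-0.3, 0.3, 0.8]
width: 0.0003
[ 0.004 -0.002 -1.   ] [0.   0.1  0.11]
```

```bash
python3 -m jog '[[0.4,0,-0.15,0,1],[0.4,0,-0.15,0,1],[0.4,0,-0.15,0,1],[0.4,0,-0.15,0,1],[0.4,0,-0.15,0,1],[0.4,0,-0.15,0,1],[0.4,0,-0.15,0,1],[0.4,0,-0.15,0,1],[0.3,0,-0.15,0,1],[0,0,0,0,1]]'; python3 -c "
from h import *
s=r.read_state();Rm=R.from_quat(s['eef_rot']).as_matrix();print(Rm[:,2].round(3), (Rm.T@(np.array([.4908,.2697,.1073])-s['ee_pos'])*100).round(2))"
```

```text
time: 12.35
ee_pos: [0.4802, 0.2703, 0.1059]
eef_rot: [0.998, 0.057, -0.012, 0.006]
ft_force: [-0.0, -0.1, -0.2]
width: 0.0001
[-0.024 -0.014 -1.   ] [ 1.04  0.18 -0.17]
```

```bash
python3 -m jog '[[0.4,0,-0.1,0,1],[0.4,0,-0.1,0,1],[0.3,0,0,0,1],[0,0,0,0,1],[0,0,0,0,1],[0,0,0,0,1],[-0.5,0,0,0,1],[-0.5,0,0,0,1],[-0.5,0,-0.5,0,1],[0,0,0,0,1]]'; python3 -m jog '[[0,0,-2,0,1],[0,0,-4,0,1],[0,0,-4,0,1],[0,0,-4,0,1],[-2,0,-1,0,1],[-2.3,0,0,0,1],[0,0,0,0,1],[0,0,0,0,1],[0,0,0,0,1],[0,0,0,0,1]]'; python3 -c "
from h import *
snap('wrist','w4',(220,0,590,250),2.1)
print(R.from_quat(r.read_state()['eef_rot']).as_matrix().round(3))"
```

```text
time: 13.35
ee_pos: [0.4704, 0.2694, 0.1124]
eef_rot: [0.998, 0.058, -0.019, 0.008]
ft_force: [-0.4, 0.2, 0.5]
width: 0.0002
time: 14.35
ee_pos: [0.4333, 0.2664, 0.2713]
eef_rot: [0.998, 0.057, -0.017, 0.008]
ft_force: [0.6, 0.2, -0.6]
width: 0.0006
[[ 0.993  0.114 -0.033]
 [ 0.114 -0.993 -0.019]
 [-0.035  0.015 -0.999]]
```

View pics/w4.png

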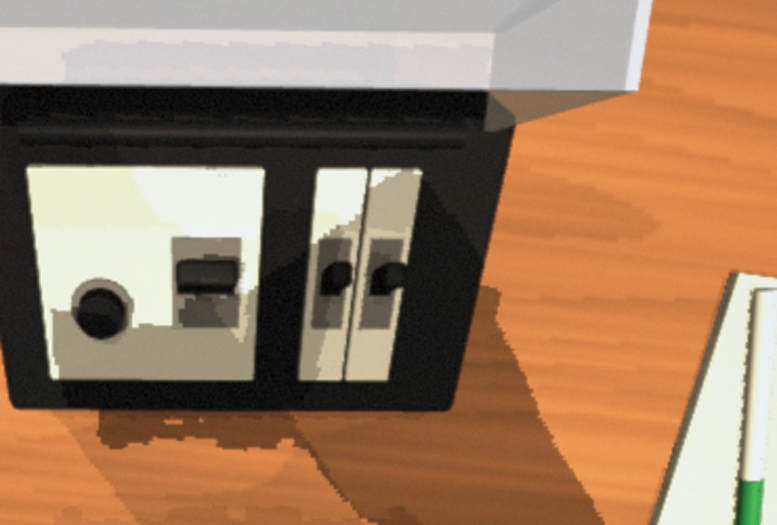

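```bash
cat > fl.py <<'E'
from h import *
q=np.load('q.npy');st=r.read_state();Rm=R.from_quat(st['eef_rot']).as_matrix()
def rel(g): return (Rm.T@(g-st['ee_pos'])*100).round(2)
def flap():
    for th in(1.89,1.6,1.3,1.0,.8,.6,.4,.2,.05,0):
        c=P(q,flapp(th,0,.088,.034)); g=c-Rm@np.array([-.0095 if th>.36 else .0095,0,.022]); print(th,'corner',c.round(3),'TCP',g.round(4),'tool cm',rel(g))
E
python3 - <<'E'
from fl import *
w=dict(np.load('pics/w4.npz'))
for y in(.012,-.0355):
  for th in(0,.1,.2): p=P(q,(.028*np.sin(.5-th),y,-.003+.028*np.cos(.5-th)));print(th,((proj(w,p)-[220,0])*2.1).round(1))
flap()
g=P(q,flapp(1.89,0,.088,.034))+[.03,0,0]-Rm@np.array([-.0095,0,.022]); print('behind',g,rel(g))
E
```

```text
0 [207.2 263.8]
0.1 [207.1 272.1]
0.2 [207.1 280.3]
0 [342.7 264.7]
0.1 [342.4 273. ]
0.2 [341.9 281.2]
1.89 corner [0.583 0.267 0.183] TCP [0.5936 0.2689 0.205 ] tool cm [16.18  1.48  6.09]
1.6 corner [0.557 0.265 0.189] TCP [0.567  0.2661 0.2102] tool cm [13.49  1.47  5.65]
1.3 corner [0.529 0.262 0.186] TCP [0.5392 0.263  0.2074] tool cm [10.7   1.44  6.03]
1.0 corner [0.503 0.259 0.175] TCP [0.5133 0.2603 0.1964] tool cm [8.14 1.41 7.22]
0.8 corner [0.488 0.257 0.163] TCP [0.4984 0.2587 0.185 ] tool cm [6.69 1.38 8.42]
0.6 corner [0.476 0.256 0.149] TCP [0.4861 0.2573 0.1708] tool cm [5.49 1.35 9.88]
0.4 corner [0.467 0.255 0.133] TCP [0.4768 0.2563 0.1544] tool cm [ 4.62  1.32 11.54]
0.2 corner [0.461 0.254 0.115] TCP [0.4521 0.2535 0.1372] tool cm [ 2.19  1.29 13.35]
0.05 corner [0.459 0.254 0.101] TCP [0.45   0.2533 0.1232] tool cm [ 2.03  1.27 14.76]
0 corner [0.459 0.254 0.096] TCP [0.4498 0.2533 0.1185] tool cm [ 2.03  1.26 15.23]
behind [0.62363906 0.26892464 0.20497893] [19.16  1.82  5.99]
```

```bash
python3 -m jog '[[0,0,-1.5,0,1],[4,0.35,-0.2,0,1],[4,0.35,-0.2,0,1],[4,0.35,-0.2,0,1],[4,0.35,-0.2,0,1],[4,0.35,-0.2,0,1],[0,0,0,0,1],[0,0,0,0,1],[0,0,0,0,1],[0,0,0,0,1]]'; python3 -c "
from fl import *
print(Rm.round(3)); print(rel(np.array([.6236,.2689,.192])))"
```

```text
time: 15.4
ee_pos: [0.6446, 0.271, 0.2938]
eef_rot: [0.998, 0.055, -0.017, 0.009]
ft_force: [-0.4, 0.7, 0.3]
width: 0.0008
[[ 0.993  0.109 -0.034]
 [ 0.109 -0.994 -0.019]
 [-0.035  0.016 -0.999]]
[-1.75 -0.18 10.25]
```

```bash
python3 -m jog '[[-0.5,-0.2,3,0,1],[-0.5,0,3,0,1],[0,0,2.5,0,1],[0,0,1.5,0,1],[0,0,0,0,1],[-0.5,0,0,0,1],[-0.5,0,0,0,1],[-0.5,0,0,0,1],[-0.5,0,0,0,1],[0,0,0,0,1]]'; python3 -c "
from fl import *
flap()"
```

```text
time: 16.4
ee_pos: [0.6078, 0.2698, 0.2029]
eef_rot: [0.998, 0.056, -0.011, 0.007]
ft_force: [-1.1, 0.4, 0.7]
width: 0.0007
1.89 corner [0.583 0.267 0.183] TCP [0.5934 0.2688 0.2051] tool cm [-1.45 -0.06 -0.19]
1.6 corner [0.557 0.265 0.189] TCP [0.5668 0.266  0.2104] tool cm [-4.13 -0.07 -0.65]
1.3 corner [0.529 0.262 0.186] TCP [0.5389 0.263  0.2075] tool cm [-6.93 -0.08 -0.31]
1.0 corner [0.503 0.259 0.175] TCP [0.5131 0.2602 0.1965] tool cm [-9.5  -0.11  0.85]
0.8 corner [0.488 0.257 0.163] TCP [0.4982 0.2586 0.1851] tool cm [-10.97  -0.13   2.03]
0.6 corner [0.476 0.256 0.149] TCP [0.4858 0.2572 0.1709] tool cm [-12.18  -0.16   3.47]
0.4 corner [0.467 0.255 0.133] TCP [0.4765 0.2562 0.1546] tool cm [-13.08  -0.18   5.13]
0.2 corner [0.461 0.254 0.115] TCP [0.4518 0.2535 0.1371] tool cm [-15.54  -0.21   6.93]
0.05 corner [0.459 0.254 0.101] TCP [0.4498 0.2533 0.1231] tool cm [-15.71  -0.23   8.33]
0 corner [0.459 0.254 0.096] TCP [0.4495 0.2532 0.1184] tool cm [-15.72  -0.24   8.8 ]
```

```bash
python3 -m jog '[[0,0,1,0,1],[-0.8,0,0,0,1],[-0.8,0,0,0,1],[-0.8,0,0,0,1],[-0.8,0,0,0,1],[-0.8,0,0,0,1],[-0.8,0,0,0,1],[-0.8,0,0,0,1],[-0.8,0,0,0,1],[0,0,0,0,1]]'; python3 -c "
from fl import *
flap();print(Rm[:,2])"
```

```text
time: 17.4
ee_pos: [0.5384, 0.2619, 0.1944]
eef_rot: [0.998, 0.056, -0.01, 0.007]
ft_force: [-0.8, -0.0, -0.4]
width: 0.0008
1.89 corner [0.583 0.267 0.183] TCP [0.5933 0.2688 0.2051] tool cm [ 5.51 -0.06 -1.18]
1.6 corner [0.557 0.265 0.189] TCP [0.5667 0.266  0.2104] tool cm [ 2.83 -0.06 -1.66]
1.3 corner [0.529 0.262 0.186] TCP [0.5388 0.263  0.2075] tool cm [ 0.03 -0.08 -1.32]
1.0 corner [0.503 0.259 0.175] TCP [0.513  0.2602 0.1965] tool cm [-2.54 -0.1  -0.16]
0.8 corner [0.488 0.257 0.163] TCP [0.4981 0.2586 0.1851] tool cm [-4.02 -0.13  1.01]
0.6 corner [0.476 0.256 0.149] TCP [0.4858 0.2572 0.1709] tool cm [-5.23 -0.15  2.45]
0.4 corner [0.467 0.255 0.133] TCP [0.4765 0.2562 0.1546] tool cm [-6.13 -0.18  4.1 ]
0.2 corner [0.461 0.254 0.115] TCP [0.4517 0.2535 0.1371] tool cm [-8.59 -0.2   5.9 ]
0.05 corner [0.459 0.254 0.101] TCP [0.4497 0.2533 0.1231] tool cm [-8.77 -0.22  7.3 ]
0 corner [0.459 0.254 0.096] TCP [0.4495 0.2532 0.1184] tool cm [-8.78 -0.23  7.78]
[-0.01836303 -0.01582635 -0.99970612]
```

```bash
python3 -m jog '[[-0.9,0,0,0,1],[-0.9,0,0.2,0,1],[-0.8,0,0.3,0,1],[-0.7,0,0.4,0,1],[-0.7,0,0.6,0,1],[-0.6,0,0.7,0,1],[-0.5,0,0.8,0,1],[-0.4,0,0.8,0,1],[-0.3,0,0.8,0,1],[0,0,0,0,1]]'; python3 -c "
from fl import *
flap();print(Rm[:,2])"; python3 -c "
from h import *
snap('side','s4',(200,210,400,430),2.7)"
```

```text
time: 18.4
ee_pos: [0.4737, 0.2537, 0.1444]
eef_rot: [0.998, 0.056, -0.011, 0.008]
ft_force: [0.3, 0.7, 1.0]
width: 0.0003
1.89 corner [0.583 0.267 0.183] TCP [0.5934 0.2689 0.2051] tool cm [11.92 -0.08 -6.34]
1.6 corner [0.557 0.265 0.189] TCP [0.5668 0.266  0.2104] tool cm [ 9.24 -0.09 -6.8 ]
1.3 corner [0.529 0.262 0.186] TCP [0.5389 0.263  0.2075] tool cm [ 6.44 -0.1  -6.45]
1.0 corner [0.503 0.259 0.175] TCP [0.5131 0.2602 0.1965] tool cm [ 3.87 -0.13 -5.3 ]
0.8 corner [0.488 0.257 0.163] TCP [0.4982 0.2586 0.1851] tool cm [ 2.39 -0.15 -4.12]
0.6 corner [0.476 0.256 0.149] TCP [0.4858 0.2573 0.1709] tool cm [ 1.18 -0.18 -2.68]
0.4 corner [0.467 0.255 0.133] TCP [0.4765 0.2562 0.1546] tool cm [ 0.29 -0.21 -1.02]
0.2 corner [0.461 0.254 0.115] TCP [0.4518 0.2535 0.1371] tool cm [-2.17 -0.23  0.78]
0.05 corner [0.459 0.254 0.101] TCP [0.4498 0.2533 0.1231] tool cm [-2.34 -0.26  2.18]
0 corner [0.459 0.254 0.096] TCP [0.4495 0.2533 0.1184] tool cm [-2.35 -0.26  2.65]
[-0.02045056 -0.01662797 -0.99965258]
```

View pics/s4.png

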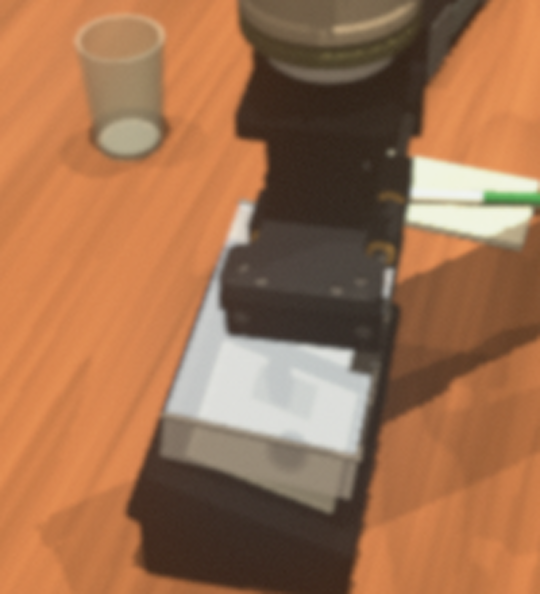

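```bash
python3 -m jog '[[-0.6,0,0.2,0,1],[-0.6,0,0.4,0,1],[-0.3,0,0.4,0,1],[0,0,0.4,0,1],[0,0,0.4,0,1],[0,0,0.4,0,1],[0,0,0.4,0,1],[0,0,0.4,0,1],[0,0,0.4,0,1],[0,0,0.4,0,1]]'; python3 -c "
from fl import *
flap()" | tail -2
```

```text
time: 19.45
ee_pos: [0.4588, 0.2527, 0.1213]
eef_rot: [0.998, 0.055, -0.008, 0.012]
ft_force: [-20.6, -13.3, 54.5]
width: 0.0006
0.05 corner [0.459 0.254 0.101] TCP [0.4496 0.2535 0.1231] tool cm [-0.91 -0.18 -0.16]
0 corner [0.459 0.254 0.096] TCP [0.4494 0.2535 0.1183] tool cm [-0.93 -0.19  0.31]
```

```bash
python3 -m jog '[[0,0,0,0,1],[0,0,0,0,1],[0,0,-0.5,0,1],[0,0,-2,0,1],[0,0,-4,0,1],[0,0,-4,0,1],[-4,0,-2,0,1],[-4,0,0,0,1],[0,0,0,0,1],[0,0,0,0,1]]'; python3 -c "
from h import *
snap('side','s5',(180,190,400,430),2.4)
c=snap('top','t5'); q=np.load('q.npy')
for th in(0,.08,.2):
  s=dict(np.load('pics/s5.npz')); print(th,[((proj(s,P(q,flapp(th,y)))-[180,190])*2.4).round() for y in(.085,-.085)])"
```

```text
time: 20.45
ee_pos: [0.3798, 0.2475, 0.2542]
eef_rot: [0.998, 0.055, -0.008, 0.012]
ft_force: [0.2, 0.5, -0.6]
width: 0.0004
0 [array([359., 480.]), array([399., 282.])]
0.08 [array([359., 471.]), array([399., 273.])]
0.2 [array([357., 456.]), array([398., 258.])]
```

View pics/s5.png

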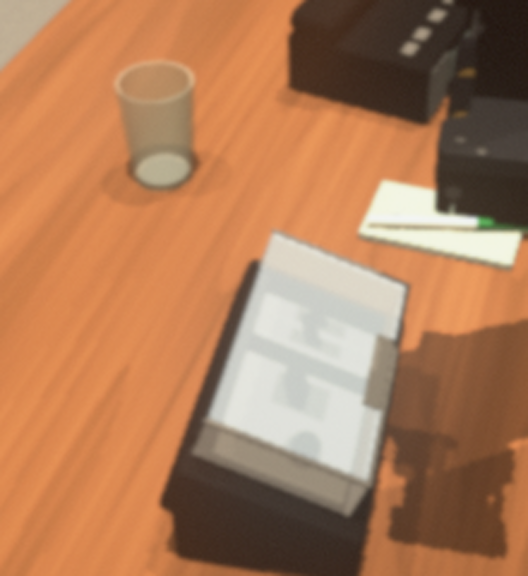

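```bash
python3 -c "
from bench import r
print(r.close_job())"
```

```text
the job is handed in; nothing more can be done
None
```

I pressed the test button, the wide lever dropped, I lifted it back up, then I shut the clear flap. The job was handed in at about 20.5 s of the 54 s allowed. It reports no verdict, so these are my own checks:

- **Test:** I pushed the button in with closed fingers to its stop. The wrist picture afterwards showed the wide lever dropped, both narrow levers up and the button back out. My finger position put the tip clear of the wide lever.
- **Lever back up:** After lifting, the wrist picture showed the wide lever's tip in line with both narrow ones. It sat where the projection puts it for "up", within about 0.1 rad.
- **Flap:** I pressed it down until it stopped hard; the last reading was about 55 N of wrist force, of the 120 N allowed. The last side picture showed its outer corners within a few pixels of the projected shut position.
- **End state:** The glass and pen looked untouched in the last side picture, and the robot stood clear of everything with about 0 N at the wrist.
- **Disagreement:** Fitting the images put the panel's middle at about 68 mm high, against 75 mm in the text. I used 75 mm, and the contacts at the button and flap agreed with it.

I viewed 11 pictures in all, within the limit of 12.

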